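# Open the gauge valve a quarter turn past the play in its handwheel

### The arm

A 6-joint arm with a two-finger parallel gripper is mounted at the origin on the work surface. World frame = base frame: x ahead of the robot, y to its left, z up, the work surface at z = 0. Lengths are in m, angles in degrees, forces in N, time in s.
With the tool pointing down it reaches from about 0.25 to 0.725 m from the base axis. Payload 9.7 kg.
Tool frame: the origin (TCP) lies on the centre line of the jaws, within the pads' length; the fingertips stand 19 mm ahead of it and the grasp point (between the pads) is the TCP; z points along the fingers, y is the direction in which the jaws open and shut (so a half turn about z gives the same grasp; the last joint's range is limited). The gripper opens to 85 mm and grips with 20 to 120 N. Pads are 22 mm wide; open, the fingers measure 114 mm over their backs; the gripper's body (76 mm by 85 mm) begins 54 mm behind the grasp point. The pads swing forward as they close: fully open they stand 13 mm farther back than shut.
Start: joints at [-76.834, 4.979, 10.078, 95.1, 0, 90], TCP at [0.125, -0.536, 0.25] pointing down, gripper open.
Joint ranges: [-179.16, 179.16], [-48.56, 103.87], [-65.8, 70.77], [-126.05, 130.52], [-82.76, 87.17], [-180, 180]. Speed limits (degrees/s): [127.2, 127.2, 147.25, 180, 180, 180].

### API

Orientations are given as [roll, pitch, yaw] about the fixed x, y, z axes, in that order (R = Rz(yaw) Ry(pitch) Rx(roll)).
In Python, from workcell import bot gives the robot as it stands.
- The arm moves only by the tool servo_tool, never from a script. Its argument "motion" is a list that holds one entry, the list of rows, each a list of 6 numbers: the shift along the tool's x, y, z in mm, then the turn, a rotation vector about the tool's x, y, z in rad. A call has 1 to 5 rows; each row shifts and turns the commanded pose from where the row before left it, along the tool's axes as they then stand; what a row does not reach is not made up. A row lasts 1/10 s, in which the tool goes at most 50 mm and 8.59 degrees, less where a joint would pass 70% of its speed; a pose out of reach is approached as far as the arm can. A call is refused whole if a number of a shift passes 50 or a number of a turn 0.15, either way. A call with a gripper value outside its range is refused whole. "gripper" is the finger opening in mm, from 0 to 85.4, set as the call begins (left out, the last holds). The fingers move at their own pace and stop on an object; "newtons" is the grip in N (left out, the last holds). Time passes only in rows, so rows that do not move let the fingers close. It gives the time, the measured TCP pose, the force and the opening at its end, in the units of the state.
- bot.get_obs(): the state, without advancing time (a new reading comes with each control period).
- bot.camera(name): name is "side" or "top"; returns a dict with "color" (420x560x3 uint8, red, green, blue), "fx", "fy", "cx", "cy" (pixels), "k1" (the pictures are not rectified: a ray, as slopes to the right and down, at radius r is drawn at 1 + k1 r^2 times it, then the intrinsics apply), "R" (3x3) and "t" (3): a world point X has camera coordinates R X + t. Camera axes: x right, y down, z forward; pixel columns grow to the right and rows downward; lengths in m; the calibration is good to about 2 mm. A picture is of the moment at which its call begins. There is no depth.
- bot.job_done(): hands the job in, once; it reports no verdict.
Trained networks look in a picture, given as the dict that the camera call returned (one of the last four; its "shot" number tells which), for a name from the list of things; names that differ only in an ending like _2 or _b are one class to them, and where a whole thing is asked for, a point or a joint stands for the part that bears it (a point fixed in the world has none). Each returns a list of dicts, best first, with "confidence" (0 to 1); they miss things now and then, are a little off and sometimes report something else, mostly with a low value. They report only what shows in the picture. A call takes as long as a camera call.
- bot.look_for(picture, label): "rect" ([left, top, width, height] in pixels, round what is visible of it).
The state is a dict: "time": time; "q": joint angles; "qd": joint speeds; "joint_efforts": joint torques, N m; "ee_pos": TCP position; "tcp_rot": TCP orientation; "wrist_force": force on the tool from outside, world axes, zero at the start; "torque": the same for the moment, N m; "opening": finger opening in m.
Only numpy, scipy, OpenCV 4.12 (cv2) and the standard library are available. Lean on these libraries where they do the work, as an engineer would, in place of code of your own. Each camera call takes 0.05 s, during which the arm holds its last target.

### The job

Open the valve of the station that carries the round pressure gauge: lead its handwheel counter-clockwise (seen from above) by the upright handle until the spindle pointer has moved a quarter turn. The wheel has free play and at first turns loosely without moving the pointer, so take that up first and count only what the pointer moves. Do not run past the quarter turn, let go of the wheel, and leave the other station's valve (capped port, no gauge) shut.

Things in the scene. Friction and masses are not known exactly. Their poses are not given: they have to be found in the camera images.
- spindle (a joint): Gauge station's spindle angle, rad: 0 = shut (as it starts), growing counter-clockwise from above. Shown by a dark pointer, tip 85 mm from the axis, 50 mm high, over a white 176 mm dial (tick each 15 deg, long tick each 90), at first aimed at the gauge. The wheel swings loose (under 1 N at the handle) for an unknown 15 to 55 deg, then drives the spindle at about 6 N; it stays where left.
- spindle_grip (a point): Middle of the upright handle on the gauge station's wheel: brown wooden cylinder, 24 mm across, 82 to 142 mm above the bench. It stands on the rim, 60 mm from the wheel axis, and revolves freely on its pin, so it can be led round with a fixed hand direction. Starts opposite the pointer or up to 35 deg counter-clockwise of that. Black rim 132 mm across, its top 78 mm high; hub top 86 mm.
- spindle_axis (a point): Point on the fixed vertical axis of the gauge station's wheel and spindle, level with the handle's middle (112 mm above the bench). x axis: towards the gauge, the pointer's shut direction. The gauge lies face up, 84 mm across, 148 mm from this axis, top 63 mm high. Station: grey metal plate 170 mm square with a 75 mm wide tongue under the gauge, bolted down.
- spare (a joint): Spindle angle (rad, 0 = shut, as it starts) of the other station, to be left alone. It has the same wheel, handle, pointer and dial, but a small brass cap in place of the round gauge. The stations stand side by side, axes 300 mm or more apart; either may be on the left.

How it is judged (in metres and radians):
At the end, for the whole second after the job is handed in: The gauge station's spindle stands at rest a quarter turn (90 degrees, within 13 degrees) counter-clockwise from shut, and the other station's spindle is still shut (within 0.1 rad) (value of joint spindle between 1.34 and 1.8 rad and velocity of joint spindle between -0.05 and 0.05 rad/s and value of joint spare below 0.1 rad); the robot touches nothing.
It fails at once if the gauge station's spindle was run well past a quarter turn (more than 17 degrees over) (value of joint spindle above 1.87 rad).
It fails at once if the other station's valve was opened (value of joint spare above 0.1 rad).
It also fails if it takes over 35 s, if anything falls off the work surface, if the arm or the gripper's body presses on something with over 40 N, if the wrist force passes 120 N, or if a joint passes its speed limit or range.

## Working session

There is one attempt and no reset: what is moved stays moved. The work goes in short steps, Python scripts to look and compute and a tool call to move; the robot and the scene stay as the last step left them, time stands still between calls to the robot, and variables do not carry over. Pictures are saved under pics/ and viewed, and the job is handed in when it is done.

Besides the shell and the picture viewer there is one more tool, called after "Call:" as name(argument=value, ...) on one line, values as JSON. servo_tool: Moves the arm, as the interface text tells. Its arguments: {"type":"object","properties":{"motion":{"type":"array","items":{"type":"array","items":{"type":"array","items":{"type":"number"}}}},"gripper":{"type":"number"},"newtons":{"type":"number"}},"required":["motion"]}

```bash
ls; mkdir -p pics; cat > h.py <<'E'
import numpy as np, cv2
from workcell import bot
def K(c): return np.array([[c['fx'],0,c['cx']],[0,c['fy'],c['cy']],[0,0,1.]])
D=lambda c: np.array([c['k1'],0,0,0,0.])
def proj(c,X):
    X=np.atleast_2d(np.asarray(X,float))
    p,_=cv2.projectPoints(X,cv2.Rodrigues(np.array(c['R']))[0],np.array(c['t'],float),K(c),D(c)); return p[:,0]
def ray(c,uv):
    n=cv2.undistortPoints(np.array([[uv]],float),K(c),D(c))[0,0]
    R=np.array(c['R']);t=np.array(c['t'],float)
    return -R.T@t, R.T@np.array([n[0],n[1],1.])
def atz(c,uv,z):
    o,d=ray(c,uv); return o+d*(z-o[2])/d[2]
def tri(c1,u1,c2,u2):
    o1,d1=ray(c1,u1);o2,d2=ray(c2,u2)
    s=np.linalg.lstsq(np.c_[d1,-d2],o2-o1,rcond=None)[0]
    a=o1+d1*s[0];b=o2+d2*s[1]; return (a+b)/2,np.linalg.norm(a-b)
def save(c,n,f=1): 
    im=cv2.cvtColor(np.array(c['color']),cv2.COLOR_RGB2BGR); cv2.imwrite('pics/'+n,cv2.resize(im,None,fx=f,fy=f,interpolation=cv2.INTER_CUBIC) if f!=1 else im)
E
python3 - <<'E'
from h import *
np.set_printoptions(precision=4,suppress=True)
s=bot.get_obs();print(s)
import pickle
P={}
for n in('top','side'):
    c=bot.camera(n);P[n]=c;save(c,n+'0.png',1.4)
    o,_=ray(c,(280,210));print(n,c['fx'],c['k1'],o)
    for l in('spindle','spindle_grip','spindle_axis','spare'):print(l,[(r['rect'],r['confidence']) for r in bot.look_for(c,l)])
pickle.dump(P,open('p0.pkl','wb'))
E
```

```text
pics
{'time': 0.0, 'q': array([-76.8334,   5.0112,  10.0349,  95.0998,   0.0004,  90.0026]), 'qd': array([-0.0761,  0.064 , -0.0217, -0.0124,  0.0741,  0.0037]), 'joint_efforts': array([ -0.0002, -52.0384,  46.4808,   0.0163,  -0.0001,   0.    ]), 'ee_pos': array([ 0.1252, -0.5353,  0.2496]), 'tcp_rot': array([-179.9239,   -0.0004,   13.1639]), 'wrist_force': array([-0.0741,  0.3421, -0.104 ]), 'torque': array([ 0.0167,  0.0398, -0.0207]), 'opening': 0.08511300430579209}
top 537.6700664647681 -0.09616895464825985 [ 0.3611 -0.0006  1.0871]
spindle [([150.4, 176.1, 74.1, 71.5], 0.94), ([205.8, 220.1, 13.2, 14.4], 0.59)]
spindle_grip [([204.6, 220.4, 15.4, 13.1], 0.51), ([150.7, 172.0, 69.8, 75.7], 0.4)]
spindle_axis [([138.0, 128.4, 111.3, 142.1], 0.89)]
spare [([318.1, 139.2, 67.9, 70.1], 0.6)]
side 497.17299777025426 0.042620306537350806 [0.1955 0.4795 0.6609]
spindle [([166.8, 250.7, 98.1, 85.7], 0.66)]
spindle_grip [([245.1, 249.4, 21.2, 33.5], 0.7), ([91.1, 250.6, 194.7, 136.2], 0.38)]
spindle_axis [([90.7, 247.7, 193.5, 138.8], 0.87), ([252.5, 143.5, 70.6, 50.2], 0.47)]
spare [([253.7, 144.6, 70.2, 48.1], 0.6)]
```

View pics/top0.png

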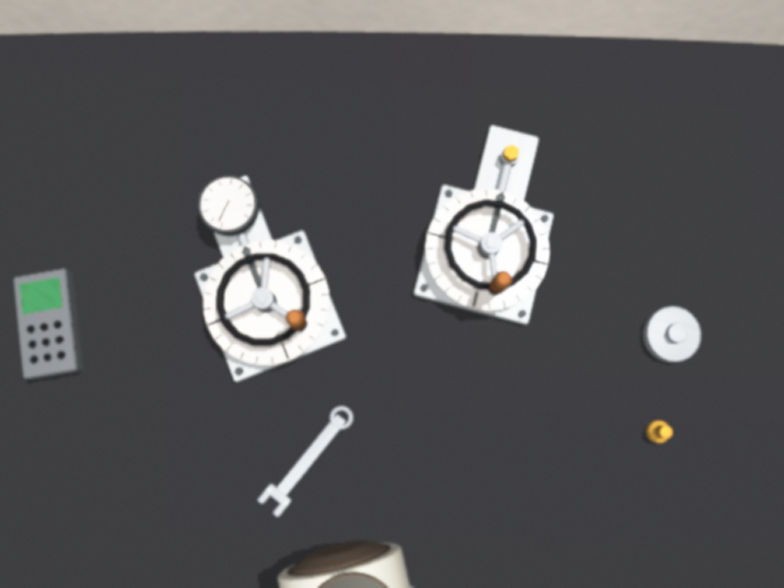

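View pics/side0.png

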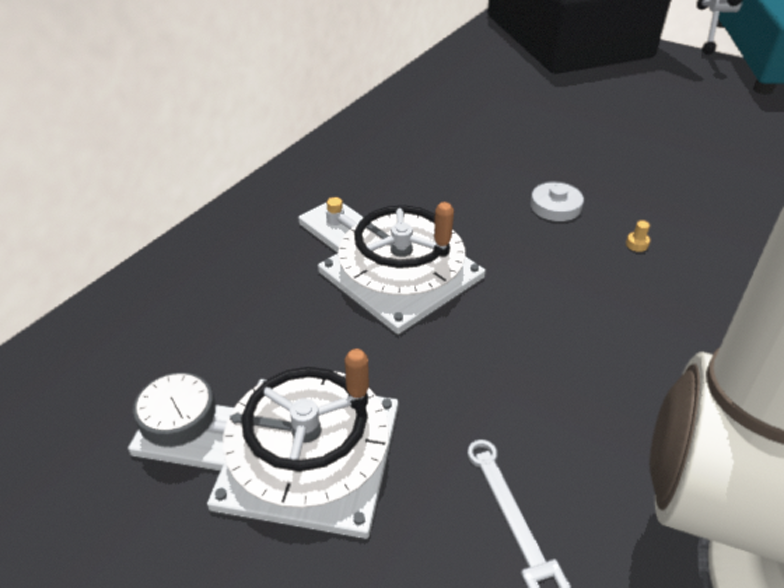

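The gauge station is the left one (gauge at about (227,205), hub at (263,298), handle at (296,320) in the 784-wide top picture). The capped station is on the right, with its hub at (490,243). Next I'll zoom in for precise measurements.

```bash
python3 - <<'E'
from h import *
import pickle
P=pickle.load(open('p0.pkl','rb'))
for n,(x0,y0,w,h) in {'top':(130,115,125,165),'side':(85,230,205,160)}.items():
    im=cv2.cvtColor(np.array(P[n]['color']),cv2.COLOR_RGB2BGR)[y0:y0+h,x0:x0+w]
    f=3.6; im=cv2.resize(im,None,fx=f,fy=f,interpolation=cv2.INTER_CUBIC)
    for k in range(0,w,20): cv2.putText(im,str(x0+k),(int(k*f),10),0,.35,(0,0,255),1);cv2.line(im,(int(k*f),12),(int(k*f),18),(0,0,255))
    for k in range(0,h,20): cv2.putText(im,str(y0+k),(0,int(k*f)+4),0,.35,(0,0,255),1)
    cv2.imwrite('pics/crop_'+n+'.png',im)
E
```

```text
(no output)
```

View pics/crop_top.png

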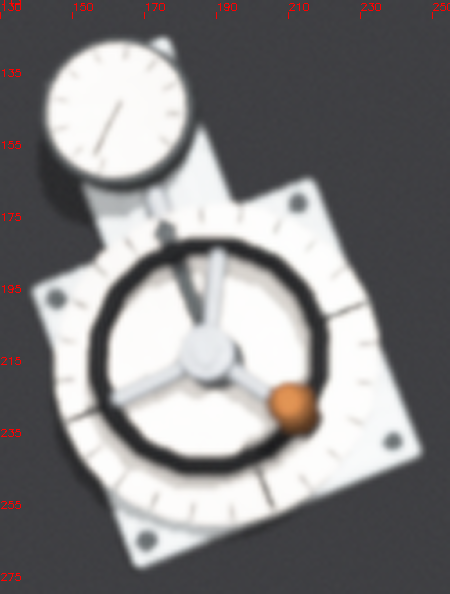

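View pics/crop_side.png

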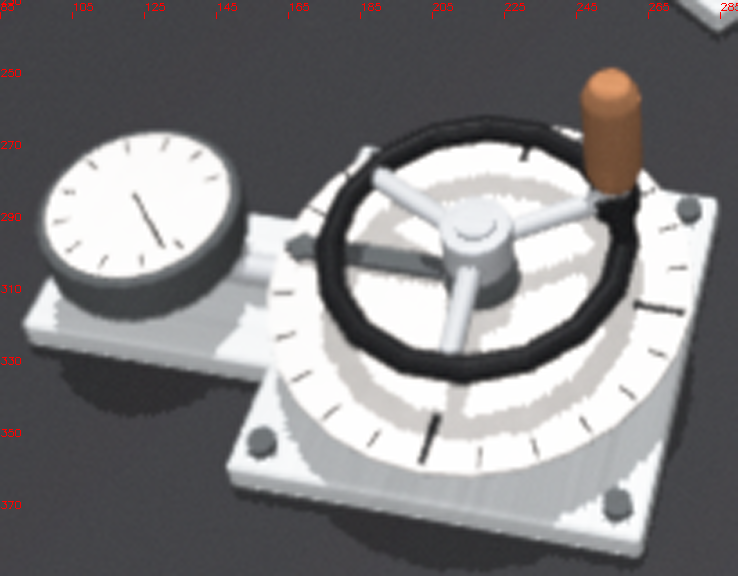

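```bash
python3 - <<'E'
from h import *
import pickle
np.set_printoptions(precision=4,suppress=True)
P=pickle.load(open('p0.pkl','rb'));T,S=P['top'],P['side']
hub=tri(T,(187.5,213.3),S,(217.5,292.8));g=tri(T,(162.8,146.1),S,(123,285.6))
ht=tri(T,(211.1,226.5),S,(254.7,251.5))
print('hub',hub,'gauge',g,'handle top',ht)
print('hub z86',atz(T,(187.5,213.3),.086),atz(S,(217.5,292.8),.086))
a=hub[0][:2];d=g[0][:2]-a;print('gauge dist',np.linalg.norm(d),'dir',np.degrees(np.arctan2(d[1],d[0])))
e=ht[0][:2]-a;print('handle r',np.linalg.norm(e),np.degrees(np.arctan2(e[1],e[0])), atz(S,(255,266.1),.112))
# pointer tip
p=[atz(T,((165)/3.6+130,232/3.6+115),.05),atz(S,(297/3.6+85,246/3.6+230),.05)];print(p)
for q in p:
  q=q[:2]-a;print(np.linalg.norm(q),np.degrees(np.arctan2(q[1],q[0])))
# check rim
th=np.radians(np.arange(0,360,3))
for n,c in P.items():
    im=cv2.cvtColor(np.array(c['color']),cv2.COLOR_RGB2BGR);im=cv2.resize(im,None,fx=4,fy=4)
    for r,z in((.066,.072),(.088,.046)):
        for u in proj(c,np.c_[a[0]+r*np.cos(th),a[1]+r*np.sin(th),0*th+z]):cv2.circle(im,tuple(int(v*4+2) for v in u),1,(0,0,255),-1)
    x,y=(130,115) if n=='top' else (100,230)
    cv2.imwrite('pics/ov_'+n+'.png',im[y*4:y*4+600,x*4:x*4+760])
E
```

```text
hub (array([0.5123, 0.156 , 0.0814]), np.float64(0.00012078874634416827)) gauge (array([0.6492, 0.2127, 0.0631]), np.float64(0.001467947057884992)) handle top (array([0.4803, 0.1042, 0.1415]), np.float64(0.0006501698067005022))
hub z86 [0.5116 0.1553 0.086 ] [0.5097 0.1586 0.086 ]
gauge dist 0.1481971325061098 dir 22.493773772371274
handle r 0.06089850723866283 -121.6989445537496 [0.4801 0.1059 0.112 ]
[array([0.5844, 0.1862, 0.05  ]), array([0.586 , 0.1878, 0.05  ])]
0.07818753474118763 22.73208962274062
0.08029612629502386 23.34220488734716
```

View pics/ov_top.png

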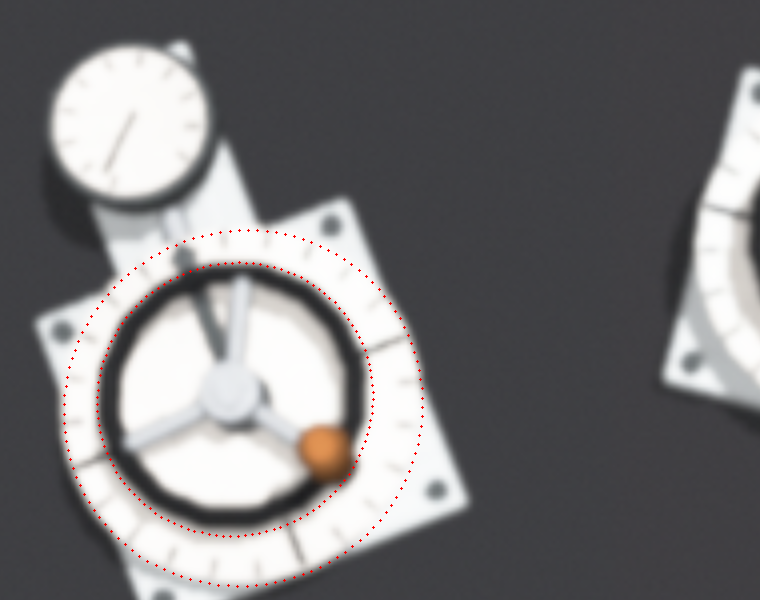

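View pics/ov_side.png

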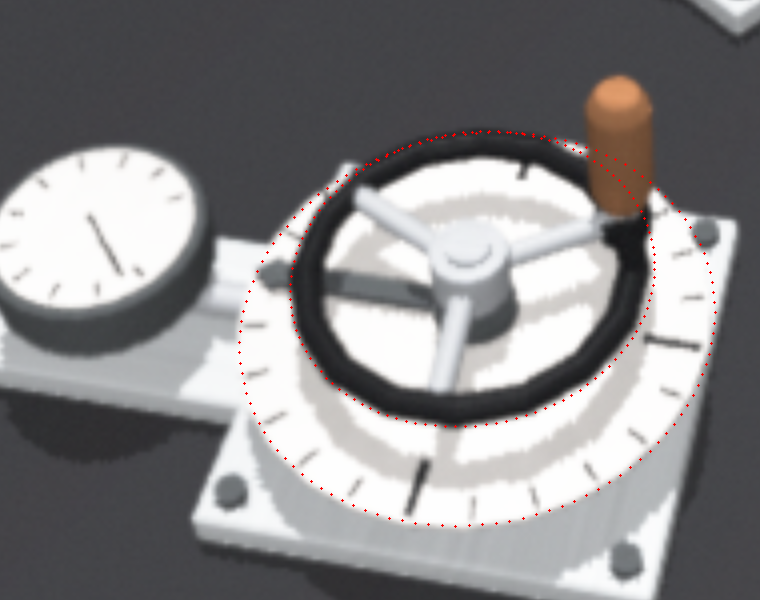

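Call:
servo_tool(motion=[[[30,-33,0,0,0,0],[30,-33,0,0,0,0],[30,-33,0,0,0,0],[30,-33,0,0,0,0],[30,-33,0,0,0,0]]])

```text
time: 1.0
ee_pos: [0.2341, -0.3391, 0.2503]
tcp_rot: [180.0, -0.0, 13.1]
wrist_force: [1.1, -0.1, 0.6]
opening: 0.0854
```

```bash
python3 -c "
from h import *
s=bot.get_obs();print(s['time'],s['q'],s['ee_pos'],s['tcp_rot'])"
```

```text
1.0 [-5.53834489e+01 -1.37496747e+01 -7.47606935e+00  9.62428631e+01
  7.38917809e-03  1.11484338e+02] [ 0.23414533 -0.33914292  0.25033784] [ 1.79974100e+02 -1.81350333e-02  1.31322189e+01]
```

```bash
python3 - <<'E'
from h import *
y=np.radians(13.13)
for i in range(12):
    w=np.array([20.54,36.96])
    print(i,np.round([w@[np.cos(y),np.sin(y)],w@[np.sin(y),-np.cos(y)]],1))
    if i<10:y+=.14
print(np.degrees(y))
E
```

```text
0 [ 28.4 -31.3]
1 [ 32.5 -27.1]
2 [ 36.  -22.3]
3 [ 38.7 -17. ]
4 [ 40.7 -11.5]
5 [41.9 -5.7]
6 [42.3  0.2]
7 [41.8  6.1]
8 [40.6 11.9]
9 [38.5 17.5]
10 [35.7 22.7]
11 [35.7 22.7]
93.34409131831526
```

Call:
servo_tool(motion=[[[28,-31,0,0,0,-0.14],[33,-27,0,0,0,-0.14],[36,-22,0,0,0,-0.14],[39,-17,0,0,0,-0.14],[41,-12,0,0,0,-0.14]]])

```text
time: 1.5
ee_pos: [0.3372, -0.154, 0.2506]
tcp_rot: [179.9, -0.0, 53.6]
wrist_force: [0.1, -0.2, 0.1]
opening: 0.0853
```

Call:
servo_tool(motion=[[[42,-6,0,0,0,-0.14],[42,0,0,0,0,-0.14],[42,6,0,0,0,-0.14],[41,12,0,0,0,-0.14],[39,18,0,0,0,-0.14]]])

```text
time: 2.0
ee_pos: [0.44, 0.0323, 0.2505]
tcp_rot: [180.0, 0.0, 93.7]
wrist_force: [0.6, -1.1, 0.5]
opening: 0.0853
```

Call:
servo_tool(motion=[[[30,20,0,0,0,0],[0,0,0,0,0,0],[0,0,0,0,0,0]]])

```text
time: 2.3
ee_pos: [0.4576, 0.0621, 0.25]
tcp_rot: [-179.9, 0.0, 93.5]
wrist_force: [-0.3, 0.1, 0.2]
opening: 0.0856
```

```bash
cat > st.py <<'E'
from h import *
import sys
np.set_printoptions(precision=4,suppress=True)
s=bot.get_obs();print(s['time'],s['q'],s['ee_pos'],s['tcp_rot'],s['wrist_force'])
tx,ty,tz=map(float,sys.argv[1:4])
y=np.radians(s['tcp_rot'][2]);w=(np.array([tx,ty,tz])-s['ee_pos'])*1e3
print('tool shift',w[:2]@[np.cos(y),np.sin(y)],w[:2]@[np.sin(y),-np.cos(y)],-w[2])
E
python3 st.py .4805 .1048 .25
```

```text
2.3 [ 7.7352 -6.995  -1.7534 95.2937 -0.011  94.2606] [0.4576 0.0621 0.25  ] [-179.9489    0.0148   93.4747] [-0.3339  0.0529  0.2454]
tool shift 41.22830284218062 25.4424130666912 0.01755276932485783
```

Call:
servo_tool(motion=[[[41,25,0,0,0,0],[0,0,40,0,0,0],[0,0,30,0,0,0],[0,0,0,0,0,0],[0,0,0,0,0,0]]], gripper=60, newtons=30)

```text
time: 2.8
ee_pos: [0.4799, 0.1031, 0.1813]
tcp_rot: [180.0, 0.0, 93.3]
wrist_force: [-0.9, 0.1, 1.3]
opening: 0.0601
```

```bash
python3 st.py .4805 .1048 .114; python3 - <<'E'
from h import *
for n in('top','side'): save(bot.camera(n),n+'1.png',1.4)
E
```

```text
2.8 [12.1244 -3.9753 -6.579  87.3888 -0.0056 98.8224] [0.4799 0.1031 0.1813] [179.9918   0.0044  93.302 ] [-0.9444  0.0902  1.3043]
tool shift 1.6950748372235926 0.7086085724588224 67.28355557998346
```

View pics/top1.png

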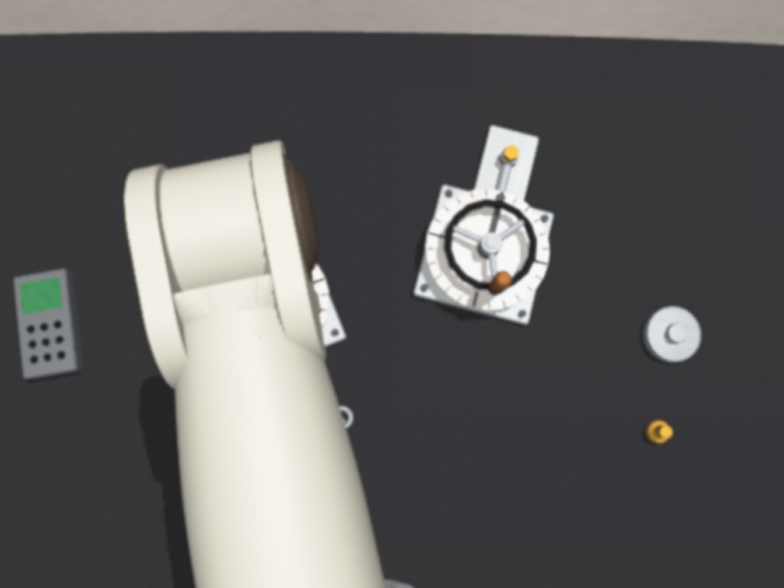

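View pics/side1.png

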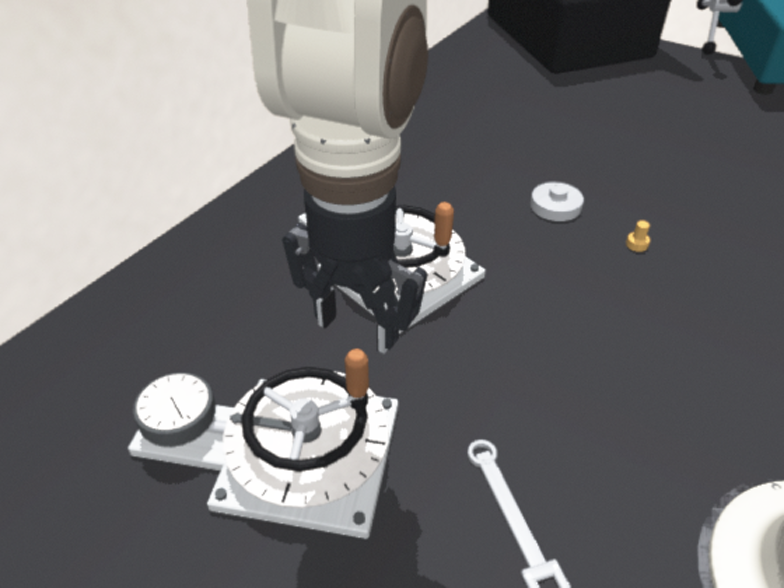

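The side picture shows the open fingers over the handle at (357,370), with the dial and pointer visible below. The arm hides the station in the top view, so I'll watch the pointer with the side camera. Next I descend and grip.

Call:
servo_tool(motion=[[[2,1,30,0,0,0],[0,0,25,0,0,0],[0,0,12,0,0,0],[0,0,0,0,0,0],[0,0,0,0,0,0]]])

```text
time: 3.4
ee_pos: [0.4817, 0.1061, 0.1149]
tcp_rot: [179.9, -0.0, 93.4]
wrist_force: [-0.4, -0.5, 0.0]
opening: 0.0597
```

```bash
python3 st.py .4805 .1048 .114; python3 - <<'E'
from h import *
for n in('side',): save(bot.camera(n),n+'2.png',1.4)
E
```

```text
3.4 [ 12.4165  -3.3695 -13.3336  79.94     0.0005  99.05  ] [0.4817 0.1061 0.1149] [179.9054  -0.0156  93.3665] [-0.3715 -0.5231  0.0108]
tool shift -1.1800128189962116 -1.2508380940307113 0.8611085011097225
```

View pics/side2.png

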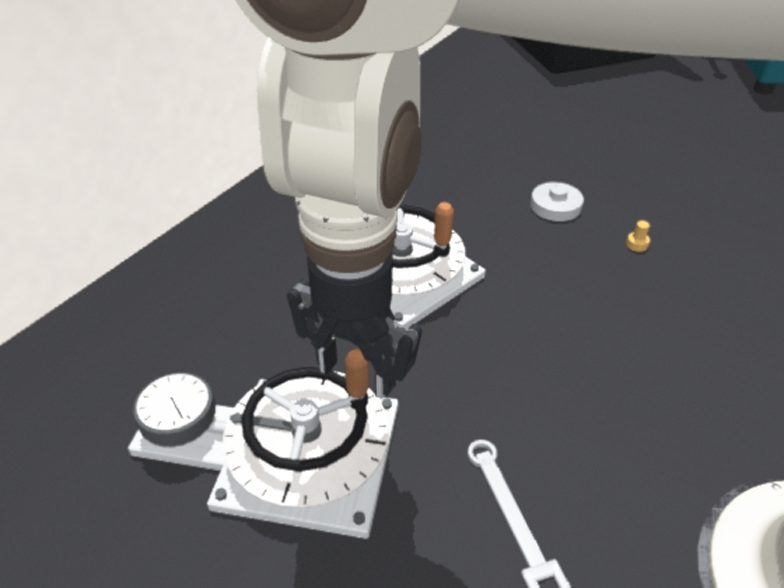

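```bash
python3 - <<'E'
from h import *
c=bot.camera('side')
print(proj(c,[[.4817,.1061,.115],[.4805,.1048,.112],[.4817,.1061,.096]])*1.4)
E
```

```text
[[355.51142838 370.12817592]
 [357.28539428 371.72173094]
 [356.09872149 382.05340435]]
```

Call:
servo_tool(motion=[[[-1,0,0,0,0,0],[0,0,0,0,0,0],[0,0,0,0,0,0],[0,0,0,0,0,0],[0,0,0,0,0,0]]], gripper=10, newtons=40)

```text
time: 4.0
ee_pos: [0.4813, 0.105, 0.1139]
tcp_rot: [180.0, 0.0, 93.4]
wrist_force: [-1.7, -1.9, 6.7]
opening: 0.0235
```

```bash
python3 st.py .4805 .1048 .114; python3 - <<'E'
from h import *
for n in('side',): save(bot.camera(n),n+'3.png',1.4)
E
```

```text
4.0 [ 12.3135  -3.3791 -13.453   79.884   -0.0175  98.9376] [0.4813 0.105  0.1139] [179.9557   0.0108  93.3758] [-1.6572 -1.8968  6.6789]
tool shift -0.13460539551887996 -0.8496164424439654 -0.13415492269001905
```

View pics/side3.png

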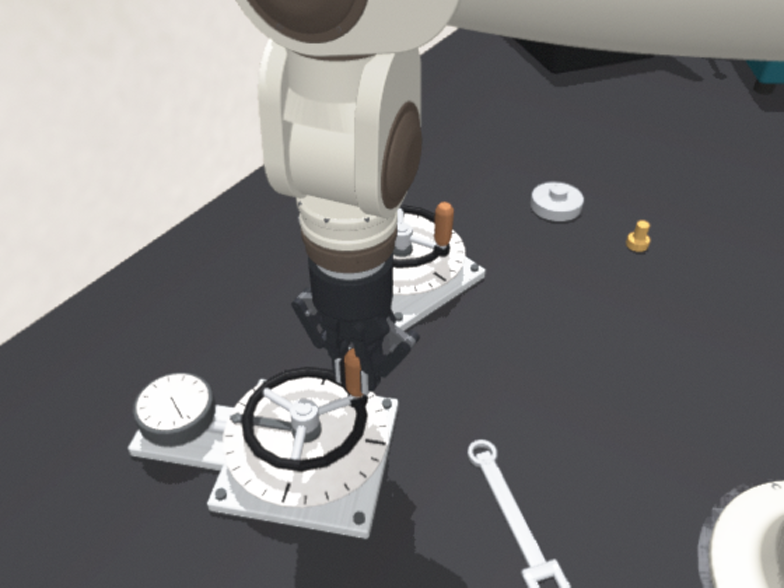

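```bash
cat > arc.py <<'E'
from h import *
import sys
# usage: arc.py step_deg n [cx cy]
np.set_printoptions(precision=4,suppress=True)
st,n=float(sys.argv[1]),int(sys.argv[2])
C=np.array([.513,.156]) if len(sys.argv)<5 else np.array(list(map(float,sys.argv[3:5])))
s=bot.get_obs();p=s['ee_pos'][:2];e=p-C;a=np.arctan2(e[1],e[0])
y=np.radians(s['tcp_rot'][2])
print('t',s['time'],'r',np.linalg.norm(e),'ang',np.degrees(a),'F',s['wrist_force'],'rad/tan F',s['wrist_force'][:2]@[np.cos(a),np.sin(a)],s['wrist_force'][:2]@[-np.sin(a),np.cos(a)],'q',s['q'],'z',s['ee_pos'][2])
for i in range(n):
    b=a+np.radians(st*(i+1));q=C+.06*np.array([np.cos(b),np.sin(b)]);w=(q-p)*1e3;p=q
    print(np.round([w@[np.cos(y),np.sin(y)],w@[np.sin(y),-np.cos(y)]],1))
E
python3 arc.py 8 5
```

```text
t 4.05 r 0.06005464403815252 ang -121.81373077187746 F [-0.8036 -0.9234  4.6762] rad/tan F 1.208297993898967 -0.1960564583233572 q [ 12.3123  -3.3771 -13.4542  79.8828  -0.0189  98.9378] z 0.11383809869496382
[-4.3  7.2]
[-3.3  7.7]
[-2.2  8.1]
[-1.   8.3]
[0.1 8.4]
```

Call:
servo_tool(motion=[[[-4.3,7.2,0,0,0,0],[-3.3,7.7,0,0,0,0],[-2.2,8.1,0,0,0,0],[-1,8.3,0,0,0,0],[0,0,0,0,0,0]]])

```text
time: 4.55
ee_pos: [0.5136, 0.0958, 0.1138]
tcp_rot: [180.0, 0.0, 93.4]
wrist_force: [0.2, -2.7, 6.7]
opening: 0.0229
```

```bash
python3 arc.py 8 5; cat > look.py <<'E'
from h import *
import sys
c=bot.camera('side')
im=cv2.cvtColor(np.array(c['color']),cv2.COLOR_RGB2BGR)[240:370,90:290]
cv2.imwrite('pics/'+sys.argv[1],cv2.resize(im,None,fx=4,fy=4,interpolation=cv2.INTER_CUBIC))
E
python3 look.py s4.png
```

```text
t 4.55 r 0.06016773763991571 ang -89.42651889461864 F [ 0.2419 -2.7413  6.6685] rad/tan F 2.743542755655339 0.21441808442457153 q [10.5801  0.7276 -9.4279 79.8312 -0.0207 97.2219] z 0.11382605419432629
[0.3 8.4]
[1.3 8.3]
[2.5 8. ]
[3.6 7.6]
[4.6 7. ]
```

View pics/s4.png

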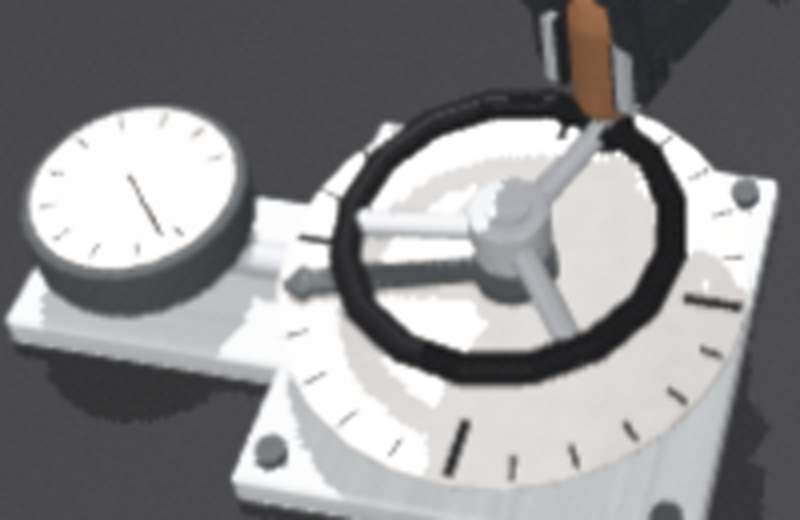

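```bash
python3 - <<'E'
from h import *
c=bot.camera('side')
C=np.array([.513,.156])
def a(x,y,z):
    q=atz(c,(x/4+90,y/4+240),z)[:2]-C;return np.linalg.norm(q),np.degrees(np.arctan2(q[1],q[0]))
print('tip',a(290,283,.05)); print('zero tick',a(316,240,.046)); print('90 tick',a(457,447,.046),'-90',a(560,130,.046),'180',a(713,302,.046))
E
```

```text
tip (np.float64(0.0826489440132551), np.float64(39.533691354598155))
zero tick (np.float64(0.07797015090149576), np.float64(23.42761791853602))
90 tick (np.float64(0.07556047287664798), np.float64(112.70990191167455)) -90 (np.float64(0.06787936965323567), np.float64(-66.58676035233009)) 180 (np.float64(0.07526905830814287), np.float64(-157.99299053754916))
```

The side view shows the pointer tip at (292,283) and the shut tick at (316,240). The pointer has moved about 16°, so the free play was about 16° and roughly 74° remain. I'll go about 60° and then check.

Call:
servo_tool(motion=[[[0.3,8.4,0,0,0,0],[1.3,8.3,0,0,0,0],[2.5,8,0,0,0,0],[3.6,7.6,0,0,0,0],[0,0,0,0,0,0]]])

```text
time: 5.15
ee_pos: [0.5456, 0.1055, 0.1139]
tcp_rot: [179.9, 0.1, 93.4]
wrist_force: [0.4, -3.1, 6.3]
opening: 0.0228
```

```bash
python3 arc.py 7 4; python3 look.py s5.png
```

```text
t 5.15 r 0.06014377828042103 ang -57.14081334586735 F [ 0.388  -3.0517  6.3306] rad/tan F 2.7740100570062176 -1.3298434597700932 q [10.9689  5.2169 -4.7436 79.9959 -0.0579 97.6098] z 0.11387971584757103
[4.1 6.1]
[4.7 5.6]
[5.4 5. ]
[5.9 4.3]
```

View pics/s5.png

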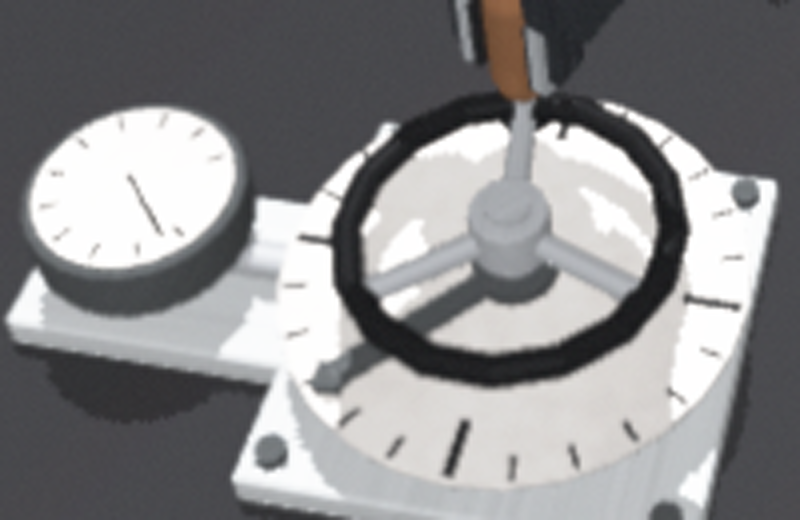

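The pointer tip is at (322,380), just past the hidden 45° tick, so it reads about 48°. About 42° remain.

Call:
servo_tool(motion=[[[4.1,6.1,0,0,0,0],[4.7,5.6,0,0,0,0],[5.4,5,0,0,0,0],[5.9,4.3,0,0,0,0],[0,0,0,0,0,0]]])

```text
time: 5.7
ee_pos: [0.5655, 0.1269, 0.1139]
tcp_rot: [179.9, 0.1, 93.4]
wrist_force: [2.0, -2.8, 4.6]
opening: 0.0235
```

```bash
python3 arc.py 6.5 2; python3 look.py s6.png
```

```text
t 5.7 r 0.06005863382779577 ang -29.030253881818883 F [ 1.9908 -2.7529  4.6184] rad/tan F 3.076578301989956 -1.4410173740192074 q [12.6796  8.4194 -1.2329 80.2712 -0.0792 99.3155] z 0.11387590854918542
[6.  3.3]
[6.3 2.6]
```

View pics/s6.png

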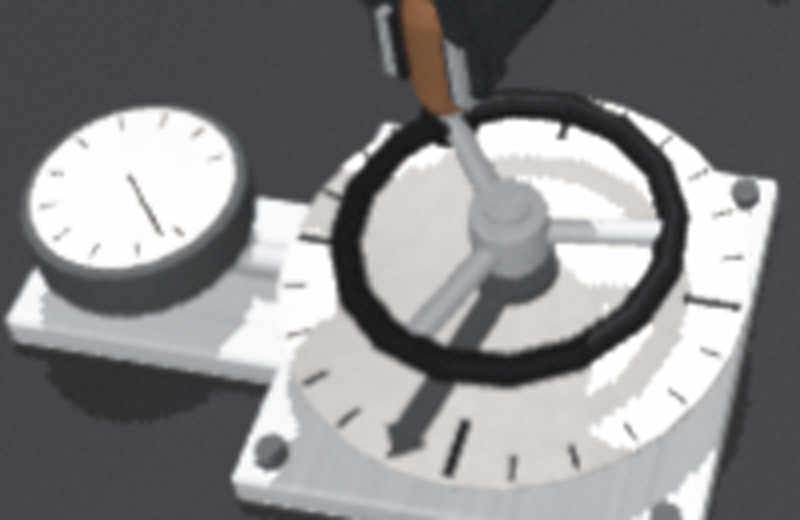

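The tip at (401,455) is on the 75° tick, so it reads about 76°. About 13° remain.

Call:
servo_tool(motion=[[[6,3.3,0,0,0,0],[6.3,2.6,0,0,0,0],[0,0,0,0,0,0],[0,0,0,0,0,0]]])

```text
time: 6.15
ee_pos: [0.5707, 0.1395, 0.1139]
tcp_rot: [179.9, 0.0, 93.4]
wrist_force: [3.4, -3.5, 5.4]
opening: 0.023
```

```bash
python3 arc.py 6.5 1; python3 look.py s7.png
```

```text
t 6.15 r 0.06000409384872104 ang -15.984950759054751 F [ 3.3956 -3.5134  5.3587] rad/tan F 4.231811064261257 -2.4424833722618513 q [ 13.7581   9.4618  -0.0569  80.3705  -0.0533 100.3924] z 0.11389489746340208
[6.5 1.9]
```

View pics/s7.png

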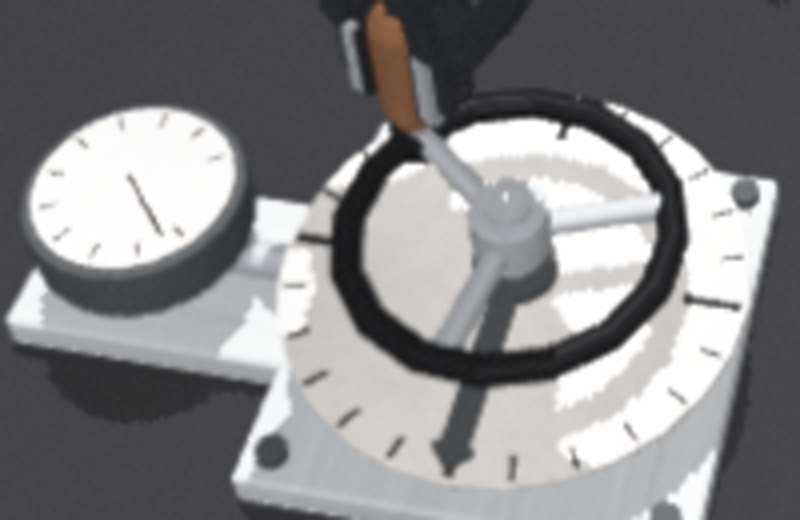

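The pointer now covers the long 90° tick, with its tip at about (449,473). I'll release and lift.

Call:
servo_tool(motion=[[[0,0,0,0,0,0],[0,0,0,0,0,0],[0,0,0,0,0,0],[0,0,0,0,0,0],[0,0,0,0,0,0]]], gripper=60)

```text
time: 6.7
ee_pos: [0.5696, 0.1397, 0.1131]
tcp_rot: [-180.0, -0.0, 93.4]
wrist_force: [-0.3, -0.2, 0.1]
opening: 0.0599
```

Call:
servo_tool(motion=[[[0,0,-20,0,0,0],[0,0,-40,0,0,0],[0,0,-40,0,0,0],[0,0,-40,0,0,0],[0,0,0,0,0,0]]])

```text
time: 7.2
ee_pos: [0.571, 0.14, 0.2594]
tcp_rot: [179.5, -0.1, 93.4]
wrist_force: [-0.4, -0.2, -0.8]
opening: 0.0598
```

Call:
servo_tool(motion=[[[0,0,0,0,0,0],[0,0,0,0,0,0],[0,0,0,0,0,0]]])

```text
time: 7.5
ee_pos: [0.5693, 0.1396, 0.2517]
tcp_rot: [-179.9, 0.0, 93.4]
wrist_force: [0.2, 0.2, 0.4]
opening: 0.0602
```

```bash
python3 look.py s8.png; python3 - <<'E'
from h import *
s=bot.get_obs();print(s['time'],s['ee_pos'],s['wrist_force'],s['opening'])
save(bot.camera('side'),'side9.png',1.4)
E
```

```text
7.55 [0.56936837 0.13957181 0.25188458] [0.04909085 0.60097208 0.12808894] 0.060157257919724295
```

View pics/s8.png

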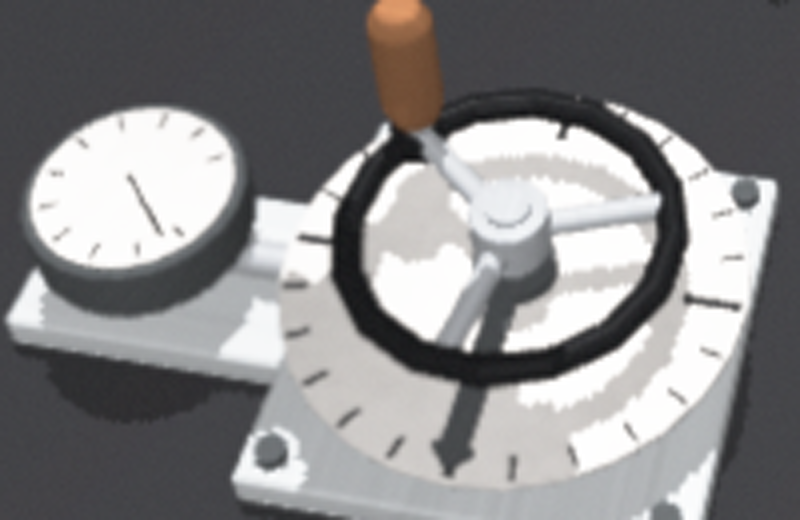

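View pics/side9.png

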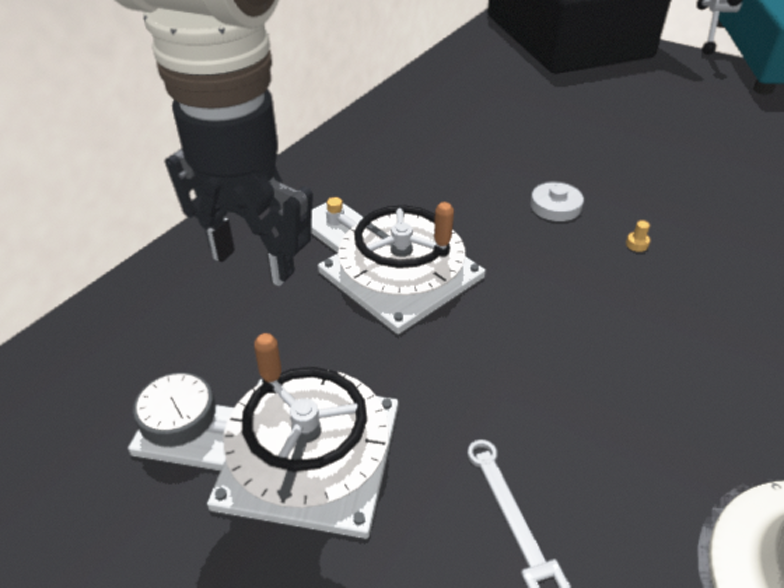

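The pointer has stayed on the 90° tick (tip at (449,473)). The gripper is clear at 0.25 m, and the other station's wheel looks as it did at the start.

```bash
python3 -c "
from workcell import bot
print(bot.job_done())"
```

```text
the job is handed in; nothing more can be done
None
```

I opened the gauge station's valve (the left one) by a quarter turn and handed the job in at about 7.6 s. I gripped the upright handle and led it about 106° counter-clockwise: roughly 16° of free play, then 90° on the pointer.

**Last checks:**
- **Pointer:** in the side picture it covers the long 90° tick and did not move when I let go. That reading is good to about 2–3°.
- **Arm:** the gripper is open and clear of everything, with the TCP 0.25 m above the bench and wrist force about 0.
- **Other station:** its wheel and pointer look unchanged.

**What disagreed or went unchecked:**
- **Wheel axis:** the hub position from the two cameras was about 1–2 mm off the fit to the rim, within the calibration error. I used an axis in between, at about (0.513, 0.156), and the sideways forces while turning stayed below 5 N.
- **Top view:** the arm hid the gauge station in the top camera once it was over the wheel, so I read the pointer from the side camera only. I did not take a final top picture.

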